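Slide a sample under the hardness tester and lower the probe

TASK

Slide the aluminium sample carrier along the bench, without lifting or tipping it, until the middle of its grey plastic sample is straight under the hardness tester's raised probe. Then push the tester's head down by the steel weight on its top until the probe foot rests on the sample. Leave the case, the bottle and the steel disc where they are.

Things in the scene. Friction and masses are not known exactly. Their poses are not given: they have to be found in the camera images.
- carrier: Loose aluminium block lying flat, 100 (its x) x 170 (its y) x 28 mm high, 0.5 to 1 kg, too wide to grasp; a grey plastic sample 60 x 60 mm is set in the middle of its top, 3 mm proud. Origin at the centre of the underside, z up. Starts left or right of the tester, turned at most 0.35 rad from the robot's axes. Its ends are the faces at y = +-85 mm, its long sides those at x = +-50 mm.
- sample_top (a point): Centre of the sample's top face, 31 mm above the carrier's underside; axes as the carrier's.
- probe_foot (a point): Centre of the flat underside of the tester's probe foot (black, 18 mm across), 54 to 66 mm above the bench at the start; it moves straight down with the head. Above it the probe is 34 mm across; from 70 to 125 mm above the foot sits a black gauge, 54 mm wide, reaching 33 mm from the probe's axis towards the robot. Below the probe is bare bench.
- stand: Fixed stand of the tester. Origin on the bench straight below the probe; x points to the column (20 mm across, 120 mm along x, top 270 mm above the bench), turned at most 0.2 rad from the robot's x. Its grey foot plate (170 long, 140 wide, 25 mm high) begins 90 mm along x. A black arm joins head and column.
- weight_top (a point): Centre of the flat top of the steel weight on the tester's head (50 mm across, 45 mm high), 170 mm straight above the probe foot: the place to push down.
- head (a joint): How far the tester's head has been lowered, in m: 0 fully up (foot 66 mm above the bench), starts between 0 and 0.012, 0.035 when the foot meets the sample, stop at 0.042. It slides stiffly (about 4 N to push down) and stays where it is left.
- case: Bystander: black plastic case with a steel catch, 100 x 100 x 51 mm, on the side of the tester away from the carrier. Origin at the centre of its underside.
- bottle: Bystander: white bottle with a red cap, 64 mm across, 170 mm high, on the bench beyond and to the left of the probe. Origin at the centre of its underside.
- ref_block: Bystander: plain steel disc (a reference block), 64 mm across, 18 mm high, lying flat, on the bench beyond and to the right of the probe. Origin at the centre of its underside.
Not all that is in view belongs to the job. Several things have the shape of the carrier; the one meant has the colours described above.

How it is judged:
By the outcome, as a careful person would: the job done as asked, in the order asked, and still so for the second after the job is handed in, with the robot touching nothing.
It also fails if it takes over 72 s, if anything falls off the work surface, if the arm or the gripper's body presses on something with over 40 N, if the wrist force passes 120 N, or if a joint passes its speed limit or range.

ROBOT

A 7-joint arm with a two-finger parallel gripper is mounted at the origin on the work surface. World frame = base frame: x ahead of the robot, y to its left, z up, the work surface at z = 0. Lengths are in m, angles in rad, forces in N, time in s.
With the tool pointing down it reaches from about 0.4 to 0.85 m from the base axis. Payload 10.4 kg.
Tool frame: the origin (TCP) lies at the centre of the arm's flange, where the gripper is bolted on; the fingertips stand 173 mm ahead of it and the grasp point (between the pads) lies 155 mm ahead of it; z points along the fingers, y is the line along which they close (so a half turn about z gives the same grasp; the last joint's range is limited). The gripper opens to 85 mm and grips with 20 to 120 N. Pads are 22 mm wide; open, the fingers measure 114 mm over their backs; the gripper's body (76 mm by 85 mm) begins 54 mm behind the grasp point. The pads swing forward as they close: fully open they stand 13 mm farther back than shut.
Start: joints at [1.087, 0.332, -0.065, 1.46, 0.022, 1.35, -0.088], TCP at [0.278, -0.56, 0.405] pointing down, gripper open.
Joint ranges: [-2.6, 2.6], [-0.5, 2.12], [-1.47, 1.34], [0.16, 2.42], [-1.27, 4.41], [0.06, 2.06], [-2.6, 2.6]. Speed limits (rad/s): [2.22, 2.22, 2.79, 2.79, 3.14, 3.14, 3.14].

INTERFACE

Orientations are given as a unit quaternion [x, y, z, w].
In Python, from workcell import manip, viewer, finder gives the robot as it stands.
- The arm moves only by the tool arm_command, never from a script. Its argument "plan" is a list of rows, each an object with "dp": the shift along the tool's x, y, z in mm, a list of three; "spin": the turn about the tool's z in rad. A call has 1 to 5 rows; each row shifts and turns the commanded pose from where the row before left it, along the tool's axes as they then stand; what a row does not reach is not made up. A row lasts 1/10 s, in which the tool goes at most 50 mm and 8.59 degrees, less where a joint would pass 70% of its speed; a pose out of reach is approached as far as the arm can. A call is refused whole if a number of a shift passes 50 or a number of a turn 0.15, either way. A call with a gripper value outside its range is refused whole. "grip" is the closure, from -1 (fully open) to 1 (shut), set as the call begins (left out, the last holds). The fingers move at their own pace and stop on an object; "newtons" is the grip in N (left out, the last holds). Time passes only in rows, so rows that do not move let the fingers close. It gives the time, the measured TCP pose, the force, the opening and the grip force at its end, in the units of the state.
- manip.get_obs(): the state, without advancing time (a new reading comes with each control period).
- viewer.camera(name): name is "side" or "top"; returns the picture (480x640x3 uint8, blue, green, red); there is no depth.
- viewer.camera_params(name): a dict with "vertical_fov" (degrees; the focal length in pixels is half the picture's height over the tangent of half this angle, whatever the lens; pixels are square), "cx", "cy" (the principal point, pixels), "R" (3x3) and "t" (3): a world point X has camera coordinates R X + t. Camera axes: x right, y down, z forward; pixel columns grow to the right and rows downward; lengths in m; the calibration is good to about 2 mm. A picture is of the moment at which its call begins. camera_params takes no time and is no camera call.
- manip.hand_in(): hands the job in; it is judged then, once.
Trained networks look in the newest picture that a camera, given by its name, has taken for a name from the list of things; names that differ only in an ending like _2 or _b are one class to them, and where a whole thing is asked for, a point or a joint stands for the part that bears it (a point fixed in the world has none). Each returns a list of dicts, best first, with "score" (0 to 1); they miss things now and then, are a little off and sometimes report something else, mostly with a low value. They report only what shows in the picture. A call takes as long as a camera call. They do not tell look-alikes from the thing itself.
- finder.find_in(camera, thing): "position" ([x, y, z] in m, in world coordinates, good to about 4 mm: the middle of the surface that is visible of it).
The state is a dict: "clock": time; "joint_pos": joint angles; "joint_velocities": joint speeds; "tau": joint torques, N m; "position": TCP position; "ee_rot": TCP orientation; "ft_force": force on the tool from outside, world axes, zero at the start; "torque": the same for the moment, N m; "grip_width": opening from 0.0 (shut) to 1.0 (fully open); "grasp_force": force on a finger pad.
Only numpy, scipy, OpenCV 4.12 (cv2) and the standard library are available. Lean on these libraries where they do the work, as an engineer would, in place of code of your own. Each camera call takes 0.05 s, during which the arm holds its last target. There are 200 camera calls.

## Working session

There is one attempt and no reset: what is moved stays moved. The work goes in short steps, Python scripts to look and compute and a tool call to move; the robot and the scene stay as the last step left them, time stands still between calls to the robot, and variables do not carry over. Pictures are saved under pics/ and viewed, at most 10 in all, crops included, and the job is handed in when it is done.

Besides the shell and the picture viewer there is one more tool, called after ">>>" by a JSON object that holds its "op" and its "data". arm_command: Moves the arm, as the interface text tells. Its arguments: {"type":"object","properties":{"plan":{"type":"array","items":{"type":"object","properties":{"dp":{"type":"array","items":{"type":"number"}},"spin":{"type":"number"}}}},"grip":{"type":"number"},"newtons":{"type":"number"}},"required":["plan"]}

```bash
mkdir -p pics; cat > h.py <<'E'
import numpy as np, cv2
from workcell import manip, viewer, finder
def cam(n):
    p=viewer.camera_params(n); f=240/np.tan(np.radians(p["vertical_fov"])/2)
    return f,p["cx"],p["cy"],np.array(p["R"]),np.array(p["t"])
def proj(n,X):
    f,cx,cy,R,t=cam(n); c=np.atleast_2d(X)@R.T+t
    return np.c_[cx+f*c[:,0]/c[:,2],cy+f*c[:,1]/c[:,2]]
def back(n,uv,z):
    f,cx,cy,R,t=cam(n); uv=np.atleast_2d(uv).astype(float)
    d=np.c_[(uv[:,0]-cx)/f,(uv[:,1]-cy)/f,np.ones(len(uv))]@R; o=-R.T@t
    return o+d*((z-o[2])/d[:,2])[:,None]
E
python3 - <<'E'
from h import *
for n in("side","top"):
    cv2.imwrite(f"pics/{n}0.png",viewer.camera(n))
    f,cx,cy,R,t=cam(n);print(n,f,cx,cy,"pos",-R.T@t,"fwd",R[2],viewer.camera_params(n).keys())
    for th in("carrier","sample_top","probe_foot","stand","weight_top","case","bottle","ref_block"):
        for r in finder.find_in(n,th)[:4]:
            print(th,np.round(r["position"],3),round(r["score"],2),np.round(proj(n,r["position"])[0]))
o=manip.get_obs();print(o["clock"],o["position"],o["ee_rot"])
E
```

```text
side 501.7323123981517 318.7986154978079 233.76672836863628 pos [0.14339115 0.82652464 1.02246966] fwd [ 0.31234344 -0.63812829 -0.70372855] dict_keys(['vertical_fov', 'cx', 'cy', 'R', 't'])
carrier [0.313 0.407 0.025] 0.95 [332. 426.]
carrier [0.388 0.075 0.027] 0.92 [362. 297.]
carrier [0.5   0.295 0.03 ] 0.7 [279. 346.]
sample_top [0.386 0.072 0.03 ] 0.94 [364. 296.]
sample_top [0.317 0.406 0.028] 0.72 [330. 424.]
sample_top [0.494 0.29  0.025] 0.62 [283. 347.]
sample_top [ 0.491 -0.237  0.047] 0.56 [372. 205.]
probe_foot [ 0.576 -0.013  0.174] 0.94 [311. 209.]
stand [ 0.678 -0.017  0.034] 0.7 [280. 235.]
weight_top [ 0.576 -0.015  0.182] 0.78 [312. 207.]
case [ 0.49  -0.236  0.048] 0.88 [372. 205.]
bottle [0.698 0.221 0.092] 0.64 [222. 277.]
bottle [0.501 0.292 0.03 ] 0.29 [280. 345.]
ref_block [ 0.756 -0.236  0.017] 0.7 [293. 187.]
ref_block [ 0.576 -0.014  0.171] 0.4 [312. 210.]
top 454.0039078118489 328.27741606511785 237.13317436702468 pos [0.31466626 0.06558031 1.28643189] fwd [ 0.17829425  0.00402038 -0.983969  ] dict_keys(['vertical_fov', 'cx', 'cy', 'R', 't'])
carrier [0.495 0.272 0.026] 0.79 [256. 253.]
carrier [0.386 0.06  0.024] 0.72 [331. 293.]
carrier [0.32  0.392 0.028] 0.71 [209. 316.]
sample_top [0.316 0.393 0.022] 0.97 [210. 317.]
sample_top [0.386 0.06  0.024] 0.75 [331. 293.]
sample_top [0.5   0.277 0.028] 0.73 [255. 251.]
sample_top [ 0.578 -0.023  0.181] 0.45 [366. 213.]
probe_foot [ 0.574 -0.02   0.191] 0.91 [365. 213.]
stand [ 0.691 -0.026  0.025] 0.66 [362. 187.]
weight_top [ 0.58  -0.023  0.183] 0.84 [366. 212.]
case [ 0.493 -0.26   0.05 ] 0.56 [448. 255.]
bottle [0.7   0.203 0.115] 0.82 [280. 173.]
ref_block [ 0.751 -0.244  0.019] 0.91 [437. 169.]
0.9 [ 0.27791019 -0.55982015  0.40473153] [9.73579428e-01 2.28348627e-01 2.10477352e-05 4.26356353e-05]
```

View pics/side0.png

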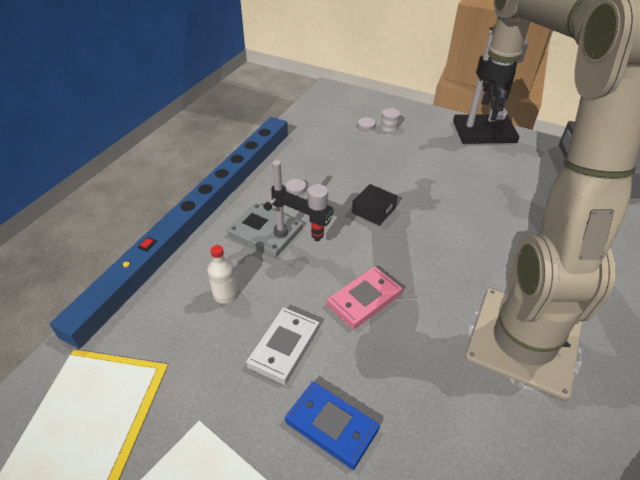

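View pics/top0.png

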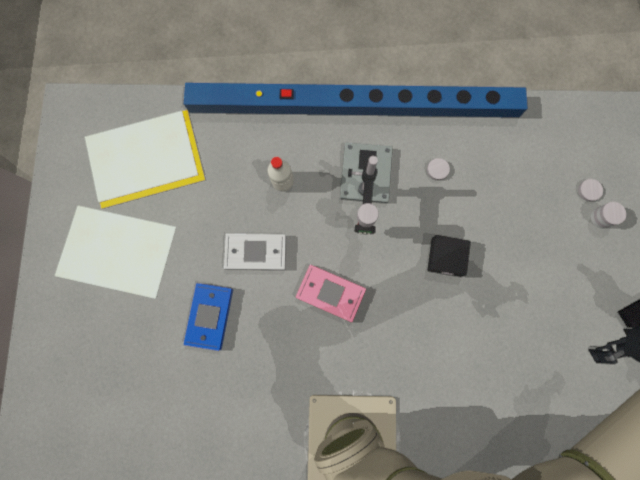

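Three carriers show in the top image: white/silver at (255,251), pink at (331,293) and blue at (209,316). The silver one with the grey sample fits "aluminium" and sits left of the tester. I'll confirm with an enlarged crop and check the calibration on the base plate, because the two cameras differ by about 15 mm in y.

```bash
python3 - <<'E'
from h import *
t=cv2.imread("pics/top0.png"); s=cv2.imread("pics/side0.png")
a=cv2.resize(t[225:280,215:295],(400,275),interpolation=cv2.INTER_CUBIC)
b=cv2.resize(s[300:386,235:360],(400,275),interpolation=cv2.INTER_CUBIC)
c=cv2.resize(t[385:480,300:405],(400,325)[:2],interpolation=cv2.INTER_CUBIC)
d=cv2.resize(s[280:410,455:595],(400,325),interpolation=cv2.INTER_CUBIC)
cv2.imwrite("pics/crop1.png",np.vstack([np.hstack([a,b]),np.hstack([c,d])]))
print("base top",back("top",[(309,397),(397,397)],.015)); print("base side",back("side",[(490,290),(467,350),(572,397)],.015))
o=manip.get_obs();print(proj("top",o["position"]),proj("side",o["position"]))
# silver rect corners
for n,img,roi in(("top",t,(225,280,215,295)),("side",s,(300,386,235,325))):
    g=img[roi[0]:roi[1],roi[2]:roi[3]].min(2); m=(g>175).astype(np.uint8)
    cs,_=cv2.findContours(m,cv2.RETR_EXTERNAL,cv2.CHAIN_APPROX_NONE);k=max(cs,key=cv2.contourArea)
    r=cv2.boxPoints(cv2.minAreaRect(k))+[roi[2],roi[0]]; print(n,np.round(r,1).tolist(),cv2.contourArea(k)); q=back(n,r,.028);print(np.round(q,4),q.mean(0),[np.linalg.norm(q[i]-q[i-1]) for i in range(4)])
E
```

```text
base top [[ 0.1096396   0.11580872  0.015     ]
 [ 0.11323155 -0.11956354  0.015     ]]
base side [[ 0.10631008 -0.10387154  0.015     ]
 [ 0.1130515   0.09894356  0.015     ]
 [-0.12001351  0.11166378  0.015     ]]
[[659.31522985 344.22453761]] [[501.08863476  59.50598156]]
top [[224.0, 234.0], [284.0, 234.0], [284.0, 268.0], [224.0, 268.0]] 1962.0
[[0.5473 0.365  0.028 ]
 [0.5498 0.1957 0.028 ]
 [0.4536 0.1926 0.028 ]
 [0.4511 0.3596 0.028 ]] [0.50045325 0.27826288 0.028     ] [np.float64(0.09638637340174386), np.float64(0.1693092225771689), np.float64(0.09630217154676128), np.float64(0.1670381573688362)]
side [[244.2, 363.7], [282.1, 300.5], [318.1, 322.1], [280.2, 385.3]] 2626.0
[[0.5487 0.3687 0.028 ]
 [0.5606 0.1765 0.028 ]
 [0.4518 0.1939 0.028 ]
 [0.451  0.378  0.028 ]] [0.50301758 0.27927618 0.028     ] [np.float64(0.09810017160778457), np.float64(0.19250255406833452), np.float64(0.11008394386605909), np.float64(0.18417000490421023)]
```

View pics/crop1.png

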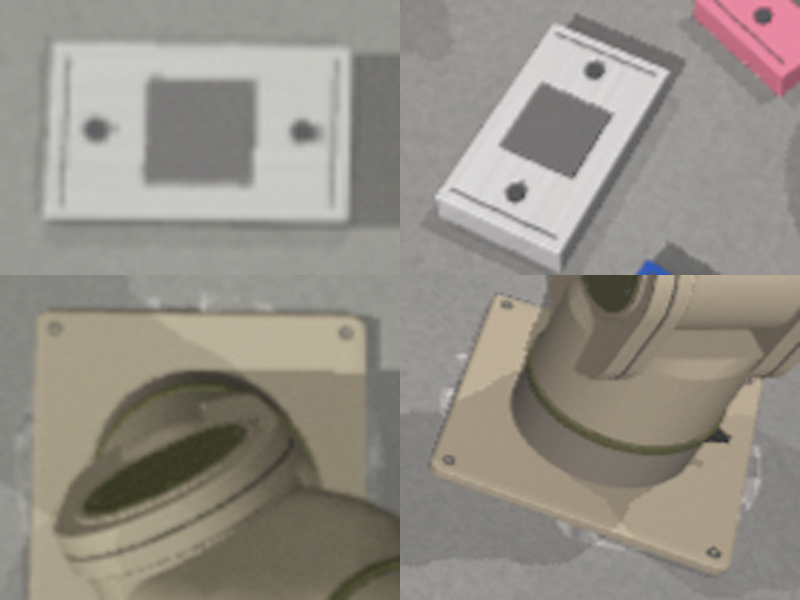

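The silver carrier is confirmed, and its pixel-based pose agrees in both cameras. Next I measure the tester from enlarged crops.

```bash
python3 - <<'E'
from h import *
t=cv2.imread("pics/top0.png"); s=cv2.imread("pics/side0.png")
a=cv2.resize(t[140:240,330:410],(400,500),interpolation=cv2.INTER_CUBIC)
b=cv2.resize(s[150:250,260:340],(400,500),interpolation=cv2.INTER_CUBIC)
cv2.imwrite("pics/crop2.png",np.hstack([a,b]))
print("sample top",back("top",[(255,251.4)],.031),"side",back("side",[(283.75,340.7)],.031))
E
```

```text
sample top [[0.49859852 0.27488861 0.031     ]] side [[0.49846971 0.27812122 0.031     ]]
```

View pics/crop2.png

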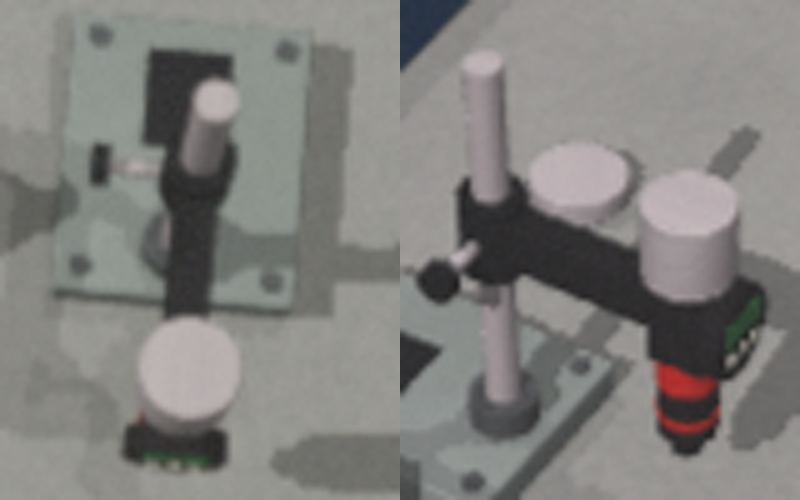

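```bash
cat >> h.py <<'E'
def tri(a,b):
    A=[];B=[]
    for n,uv in(("top",a),("side",b)):
        p=back(n,uv,0.)[0];o=back(n,uv,1.)[0];d=(o-p)/np.linalg.norm(o-p);M=np.eye(3)-np.outer(d,d);A.append(M);B.append(M@p)
    X=np.linalg.lstsq(np.vstack(A),np.hstack(B),rcond=None)[0]
    return X,proj("top",X)[0]-a,proj("side",X)[0]-b
E
python3 - <<'E'
from h import *
for nm,a,b in(("weight",(367.6,213.4),(317.6,190.6)),("col",(373,159.6),(276.4,162.6)),("sample",(254.6,251),(283.4,340.4))):
    print(nm,*[np.round(v,4) for v in tri(a,b)])
for z in(.224,.236): print(z,back("top",(367.6,213.4),z),back("side",(317.6,190.6),z))
print(back("top",(373,159.6),.27),back("side",(276.4,162.6),.27))
# stand plate corners top face z .025
print(back("top",[(330+72/5,140+14/5),(330+308/5,140+35/5),(330+295/5,140+308/5),(330+55/5,140+293/5)],.025))
for z in (.054,.066):print("foot",z,back("side",(317.2,238.5),z))
# sample edges/ carrier top corners from the crops
ct=np.array([(53,42),(349,47),(347,219),(45,217)])/5+[215-.4,225-.4]
q=back("top",ct,.028);print(q,q.mean(0))
cs=np.array([(555-400,25),(670-400,70),(559-400,248),(440-400,198)])*.3125+[235,300]-.35
q=back("side",cs,.028);print(q,q.mean(0))
E
```

```text
weight [ 0.5642 -0.023   0.2324] [0.0294 0.1078] [-0.1046 -0.0293]
col [ 0.6846 -0.0327  0.2698] [0.0964 0.335 ] [-0.3108 -0.1074]
sample [0.5002 0.2765 0.0287] [-0.0171 -0.0623] [0.0755 0.0202]
0.224 [[ 0.56647294 -0.02360016  0.224     ]] [[ 0.56840785 -0.03199779  0.224     ]]
0.236 [[ 0.56362882 -0.02259288  0.236     ]] [[ 0.56202038 -0.01909527  0.236     ]]
[[ 0.68536008 -0.03246536  0.27      ]] [[ 0.68356441 -0.0324633   0.27      ]]
[[ 0.82519427  0.02766536  0.025     ]
 [ 0.81420807 -0.11065324  0.025     ]
 [ 0.64921596 -0.10158993  0.025     ]
 [ 0.65606653  0.03594249  0.025     ]]
foot 0.054 [[ 0.5689262  -0.03334624  0.054     ]]
foot 0.066 [[ 0.56365353 -0.02269185  0.066     ]]
[[0.55024356 0.36181055 0.028     ]
 [0.54984321 0.19461834 0.028     ]
 [0.45245799 0.19258759 0.028     ]
 [0.4510715  0.36075714 0.028     ]] [0.50090406 0.27744341 0.028     ]
[[0.54783516 0.1941497  0.028     ]
 [0.4506979  0.19146008 0.028     ]
 [0.45261395 0.35705306 0.028     ]
 [0.54571573 0.36101161 0.028     ]] [0.49921569 0.27591861 0.028     ]
```

```bash
cat >> h.py <<'E'
from scipy.spatial.transform import Rotation as Ro
def pose():
    o=manip.get_obs(); M=Ro.from_quat(o["ee_rot"]).as_matrix()
    return np.array(o["position"]),np.arctan2(M[1,0],M[0,0]),o
def go(wps,step=45,turn=.14):
    """wps: (x,y,z,psi); prints rows in tool mm / rad"""
    p,psi,o=pose(); print("at",p.round(4),"psi",round(psi,3),"t",round(o["clock"],2)); rows=[]
    for x,y,z,ps in wps:
        n=int(max(np.ceil(np.linalg.norm(np.array([x,y,z])-p)*1000/step),np.ceil(abs(ps-psi)/turn),1))
        for k in range(n):
            d=(np.array([x,y,z])-p)/(n-k)*1000; s=-(ps-psi)/(n-k); c,sn=np.cos(psi),np.sin(psi)
            r=np.round([c*d[0]+sn*d[1],sn*d[0]-c*d[1],-d[2]],0 if step>10 else 1); s=round(s,2 if abs(ps-psi)>.05 else 3)
            rows.append((r.tolist(),s)); p=p+np.array([c*r[0]+sn*r[1],sn*r[0]-c*r[1],-r[2]])/1000; psi-=s
    for i in range(0,len(rows),5): print([{"dp":a,"spin":float(b)} for a,b in rows[i:i+5]])
E
python3 - <<'E'
from h import *
print("pink",back("top",[(312,266),(367,292),(350,322),(296,298)],.028).round(3)); print("blue",back("top",[(196,283),(232,287),(220,350),(185,345)],.028).round(3))
go([(.42,-.2,.44,1.5),(.43,.05,.44,2.4),(.42,.277,.40,3.1416)])
E
```

```text
pink [[ 0.46   0.115  0.028]
 [ 0.391 -0.038  0.028]
 [ 0.309  0.008  0.028]
 [ 0.371  0.157  0.028]]
blue [[0.408 0.435 0.028]
 [0.399 0.335 0.028]
 [0.229 0.358 0.028]
 [0.241 0.453 0.028]]
at [ 0.2779 -0.5598  0.4047] psi 0.461 t 0.9
[{'dp': [32.0, -29.0, -4.0], 'spin': -0.12}, {'dp': [35.0, -25.0, -4.0], 'spin': -0.11}, {'dp': [38.0, -21.0, -4.0], 'spin': -0.12}, {'dp': [40.0, -16.0, -4.0], 'spin': -0.11}, {'dp': [41.0, -12.0, -4.0], 'spin': -0.12}]
[{'dp': [42.0, -6.0, -4.0], 'spin': -0.11}, {'dp': [43.0, -2.0, -4.0], 'spin': -0.12}, {'dp': [43.0, 3.0, -4.0], 'spin': -0.11}, {'dp': [42.0, 9.0, -3.0], 'spin': -0.12}, {'dp': [36.0, -1.0, -0.0], 'spin': -0.13}]
[{'dp': [36.0, 3.0, -0.0], 'spin': -0.13}, {'dp': [35.0, 8.0, -0.0], 'spin': -0.13}, {'dp': [33.0, 13.0, -0.0], 'spin': -0.13}, {'dp': [31.0, 17.0, -0.0], 'spin': -0.13}, {'dp': [29.0, 20.0, -0.0], 'spin': -0.12}]
[{'dp': [27.0, 24.0, -0.0], 'spin': -0.13}, {'dp': [27.0, 27.0, 7.0], 'spin': -0.12}, {'dp': [23.0, 30.0, 7.0], 'spin': -0.12}, {'dp': [20.0, 32.0, 6.0], 'spin': -0.13}, {'dp': [15.0, 35.0, 7.0], 'spin': -0.12}]
[{'dp': [11.0, 36.0, 6.0], 'spin': -0.13}, {'dp': [6.0, 37.0, 7.0], 'spin': -0.12}]
```

>>> {"op": "arm_command", "data": {"plan": [{"dp":[32,-29,-4],"spin":-0.12},{"dp":[35,-25,-4],"spin":-0.11},{"dp":[38,-21,-4],"spin":-0.12},{"dp":[40,-16,-4],"spin":-0.11},{"dp":[41,-12,-4],"spin":-0.12}], "grip": -0.2}}

```text
clock: 1.4
position: [0.3568, -0.3574, 0.425]
ee_rot: [0.866, 0.499, -0.0, 0.0]
ft_force: [0.5, 0.1, -0.4]
grip_width: 0.599
grasp_force: 0.0
```

>>> {"op": "arm_command", "data": {"plan": [{"dp":[42,-6,-4],"spin":-0.11},{"dp":[43,-2,-4],"spin":-0.12},{"dp":[43,3,-4],"spin":-0.11},{"dp":[42,9,-3],"spin":-0.12},{"dp":[36,-1,0],"spin":-0.13}]}}

```text
clock: 1.9
position: [0.4231, -0.1617, 0.4403]
ee_rot: [0.683, 0.73, 0.0, 0.001]
ft_force: [0.4, -0.2, 0.2]
grip_width: 0.601
grasp_force: 0.0
```

Tracking is good, so I continue.

>>> {"op": "arm_command", "data": {"plan": [{"dp":[36,3,0],"spin":-0.13},{"dp":[35,8,0],"spin":-0.13},{"dp":[33,13,0],"spin":-0.13},{"dp":[31,17,0],"spin":-0.13},{"dp":[29,20,0],"spin":-0.12}]}}

```text
clock: 2.4
position: [0.4285, 0.0153, 0.4399]
ee_rot: [0.419, 0.908, -0.0, 0.0]
ft_force: [0.2, -0.7, 0.7]
grip_width: 0.606
grasp_force: 0.0
```

>>> {"op": "arm_command", "data": {"plan": [{"dp":[27,24,0],"spin":-0.13},{"dp":[27,27,7],"spin":-0.12},{"dp":[23,30,7],"spin":-0.12},{"dp":[20,32,6],"spin":-0.13},{"dp":[15,35,7],"spin":-0.12}]}}

```text
clock: 2.9
position: [0.4228, 0.2031, 0.4129]
ee_rot: [0.123, 0.992, -0.0, 0.001]
ft_force: [0.7, -0.4, 0.3]
grip_width: 0.598
grasp_force: 0.0
```

>>> {"op": "arm_command", "data": {"plan": [{"dp":[11,36,6],"spin":-0.13},{"dp":[6,37,7],"spin":-0.12},{"dp":[0,0,0],"spin":0}]}}

```text
clock: 3.2
position: [0.4183, 0.2809, 0.3991]
ee_rot: [-0.005, 1.0, 0.001, -0.001]
ft_force: [0.4, 0.1, 0.4]
grip_width: 0.602
grasp_force: 0.0
```

```bash
python3 - <<'E'
from h import *
go([(.416,.277,.22,3.1416),(.416,.277,.182,3.1416)])
E
```

```text
at [0.4183 0.2809 0.3991] psi -3.132 t 3.2
[{'dp': [0.0, -0.0, 4.0], 'spin': -0.14}, {'dp': [0.0, -0.0, 4.0], 'spin': -0.14}, {'dp': [0.0, -0.0, 4.0], 'spin': -0.14}, {'dp': [0.0, -0.0, 4.0], 'spin': -0.14}, {'dp': [0.0, -0.0, 4.0], 'spin': -0.14}]
[{'dp': [0.0, -0.0, 4.0], 'spin': -0.14}, {'dp': [0.0, -0.0, 4.0], 'spin': -0.14}, {'dp': [0.0, -0.0, 4.0], 'spin': -0.14}, {'dp': [0.0, 0.0, 4.0], 'spin': -0.14}, {'dp': [0.0, 0.0, 4.0], 'spin': -0.14}]
[{'dp': [0.0, 0.0, 4.0], 'spin': -0.14}, {'dp': [0.0, 0.0, 4.0], 'spin': -0.14}, {'dp': [0.0, 0.0, 4.0], 'spin': -0.14}, {'dp': [0.0, 0.0, 4.0], 'spin': -0.14}, {'dp': [0.0, 0.0, 4.0], 'spin': -0.14}]
[{'dp': [0.0, 0.0, 4.0], 'spin': -0.14}, {'dp': [0.0, 0.0, 4.0], 'spin': -0.14}, {'dp': [0.0, 0.0, 4.0], 'spin': -0.14}, {'dp': [0.0, 0.0, 4.0], 'spin': -0.14}, {'dp': [-0.0, 0.0, 4.0], 'spin': -0.14}]
[{'dp': [-0.0, 0.0, 4.0], 'spin': -0.14}, {'dp': [-0.0, 0.0, 4.0], 'spin': -0.14}, {'dp': [-0.0, 0.0, 4.0], 'spin': -0.14}, {'dp': [-0.0, 0.0, 4.0], 'spin': -0.14}, {'dp': [-0.0, 0.0, 4.0], 'spin': -0.14}]
[{'dp': [-0.0, 0.0, 4.0], 'spin': -0.14}, {'dp': [-0.0, 0.0, 4.0], 'spin': -0.14}, {'dp': [-0.0, 0.0, 4.0], 'spin': -0.14}, {'dp': [-0.0, 0.0, 4.0], 'spin': -0.14}, {'dp': [-0.0, 0.0, 4.0], 'spin': -0.14}]
[{'dp': [-0.0, -0.0, 4.0], 'spin': -0.14}, {'dp': [-0.0, -0.0, 4.0], 'spin': -0.14}, {'dp': [-0.0, -0.0, 4.0], 'spin': -0.14}, {'dp': [-0.0, -0.0, 4.0], 'spin': -0.14}, {'dp': [-0.0, -0.0, 4.0], 'spin': -0.14}]
[{'dp': [-0.0, -0.0, 4.0], 'spin': -0.14}, {'dp': [-0.0, -0.0, 4.0], 'spin': -0.14}, {'dp': [-0.0, -0.0, 4.0], 'spin': -0.14}, {'dp': [-0.0, -1.0, 4.0], 'spin': -0.14}, {'dp': [-0.0, -1.0, 4.0], 'spin': -0.14}]
[{'dp': [-0.0, -0.0, 4.0], 'spin': -0.13}, {'dp': [-0.0, -1.0, 4.0], 'spin': -0.14}, {'dp': [-0.0, -1.0, 4.0], 'spin': -0.13}, {'dp': [-0.0, -0.0, 4.0], 'spin': -0.14}, {'dp': [-0.0, -1.0, 3.0], 'spin': -0.13}]
[{'dp': [-0.0, 0.0, 38.0], 'spin': -0.003}]
```

>>> {"op": "arm_command", "data": {"plan": [{"dp":[1,-2,45],"spin":0.01},{"dp":[1,-2,45],"spin":0},{"dp":[0,0,45],"spin":0},{"dp":[0,0,45],"spin":0},{"dp":[0,0,20],"spin":0}]}}

```text
clock: 3.7
position: [0.4171, 0.2711, 0.1961]
ee_rot: [0.006, 1.0, -0.001, -0.002]
ft_force: [-0.2, -0.5, 0.3]
grip_width: 0.601
grasp_force: 0.0
```

>>> {"op": "arm_command", "data": {"plan": [{"dp":[0,0,10],"spin":0},{"dp":[0,0,7],"spin":0},{"dp":[0,0,0],"spin":0}]}}

```text
clock: 4.0
position: [0.4183, 0.2726, 0.183]
ee_rot: [0.006, 1.0, 0.0, 0.0]
ft_force: [0.1, 0.2, 0.4]
grip_width: 0.6
grasp_force: 0.0
```

```bash
python3 - <<'E'
from h import *
t=viewer.camera("top");s=viewer.camera("side")
a=cv2.resize(t[200:340,170:330],(400,350));b=cv2.resize(s[270:410,225:385],(400,350))
cv2.imwrite("pics/pre1.png",np.hstack([a,b]));p,ps,o=pose();print(p,ps,o["ft_force"])
E
```

```text
[0.41850303 0.27286065 0.18381973] 3.1304589170906576 [-0.1628173   0.3280425   0.30295009]
```

View pics/pre1.png

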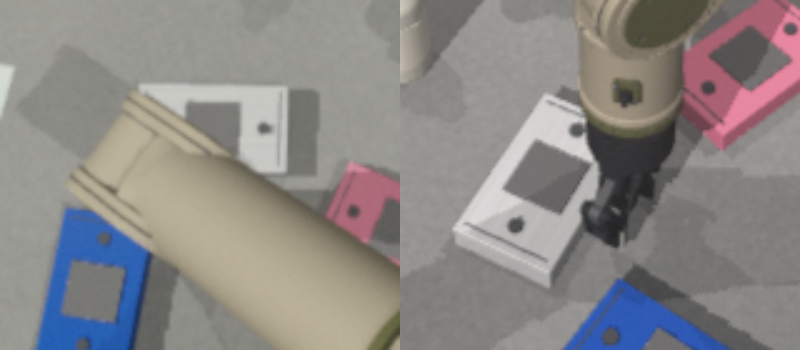

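The side view shows the fingers low beside the carrier's near long side at (605,215), clear of the pink and blue look-alikes. I now push in +x.

>>> {"op": "arm_command", "data": {"plan": [{"dp":[-10,1,0],"spin":-0.01},{"dp":[-8,1,0],"spin":0},{"dp":[-8,1,0],"spin":0},{"dp":[-8,0,0],"spin":0},{"dp":[-8,0,0],"spin":0}]}}

```text
clock: 4.6
position: [0.4594, 0.2762, 0.1827]
ee_rot: [-0.0, 1.0, -0.0, -0.001]
ft_force: [-9.5, 0.1, 7.5]
grip_width: 0.6
grasp_force: 4.9
```

>>> {"op": "arm_command", "data": {"plan": [{"dp":[-8,0,0],"spin":0},{"dp":[-8,0,0],"spin":0},{"dp":[-8,0,0],"spin":0},{"dp":[-5,0,0],"spin":0},{"dp":[0,0,0],"spin":0}]}}

```text
clock: 5.1
position: [0.4894, 0.276, 0.1827]
ee_rot: [0.0, 1.0, 0.0, -0.0]
ft_force: [-2.3, 1.4, 1.5]
grip_width: 0.603
grasp_force: 1.2
```

```bash
python3 - <<'E'
from h import *
t=viewer.camera("top");s=viewer.camera("side")
a=cv2.resize(t[190:290,200:300],(400,400),interpolation=cv2.INTER_CUBIC);b=cv2.resize(s[250:390,225:365],(400,400),interpolation=cv2.INTER_CUBIC)
cv2.imwrite("pics/p1.png",np.hstack([a,b]));p,ps,o=pose();print(p,ps,o["ft_force"])
E
```

```text
[0.48924344 0.2757744  0.18269459] 3.1408708779118477 [-1.49459757 -0.50440965 -0.4981398 ]
```

View pics/p1.png

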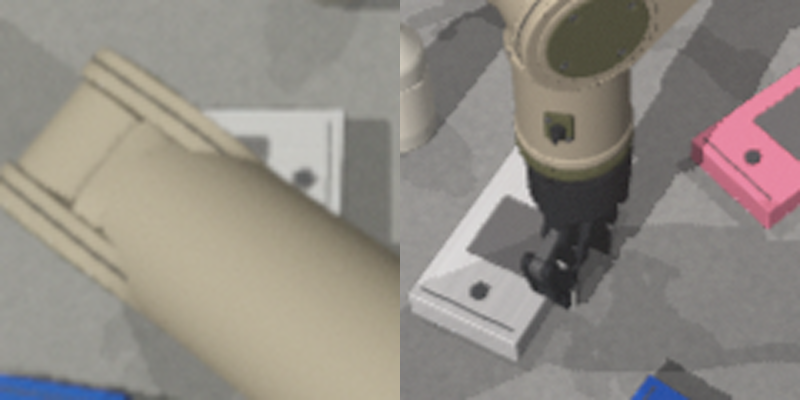

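```bash
python3 - <<'E'
from h import *
q=back("top",[(285.9,217.1),(284.6,252.6)],.028);print(q)
k=np.array([(412-400,285),(520-400,345)])*.35+[224.7,249.7];print(back("side",k,.028))
E
```

```text
[[0.5987288  0.19193448 0.028     ]
 [0.49687445 0.19234779 0.028     ]]
[[0.59952692 0.35340106 0.028     ]
 [0.4953173  0.36041344 0.028     ]]
```

>>> {"op": "arm_command", "data": {"plan": [{"dp":[-5,0,0],"spin":0},{"dp":[-5,0,0],"spin":0},{"dp":[-4,0,0],"spin":0},{"dp":[0,0,0],"spin":0}]}}

```text
clock: 5.6
position: [0.503, 0.2756, 0.1826]
ee_rot: [0.0, 1.0, -0.0, -0.0]
ft_force: [-3.1, 0.1, 2.3]
grip_width: 0.604
grasp_force: 1.8
```

>>> {"op": "arm_command", "data": {"plan": [{"dp":[20,0,0],"spin":0},{"dp":[40,0,-20],"spin":0.02},{"dp":[30,5,-50],"spin":0.1},{"dp":[0,40,-50],"spin":0.13},{"dp":[0,45,-20],"spin":0.13}]}}

```text
clock: 6.1
position: [0.433, 0.3545, 0.3083]
ee_rot: [0.193, 0.981, 0.0, 0.003]
ft_force: [1.8, 0.6, 1.0]
grip_width: 0.6
grasp_force: 0.0
```

```bash
python3 - <<'E'
from h import *
t=viewer.camera("top");s=viewer.camera("side")
a=cv2.resize(t[190:290,200:300],(400,400),interpolation=cv2.INTER_CUBIC);b=cv2.resize(s[250:390,225:365],(400,400),interpolation=cv2.INTER_CUBIC)
cv2.imwrite("pics/p2.png",np.hstack([a,b]))
for n,im,r in(("top",t,(190,290,200,300)),("side",s,(250,390,225,365))):
    k=im[r[0]:r[1],r[2]:r[3]].astype(int);m=((k.min(2)>175)).astype(np.uint8)
    cs,_=cv2.findContours(m,cv2.RETR_EXTERNAL,cv2.CHAIN_APPROX_NONE);c=max(cs,key=cv2.contourArea);print(n,cv2.contourArea(c),(cv2.boxPoints(cv2.minAreaRect(c))+[r[2],r[0]]).tolist())
print(finder.find_in("top","sample_top")[:3])
go([(.50,.42,.30,2.3),(.56,.42,.30,1.571),(.563,.40,.20,1.571)])
E
```

```text
top 1909.0 [[225.0, 213.0], [285.0, 213.0], [285.0, 246.0], [225.0, 246.0]]
side 1091.0 [[220.92774772644043, 352.2803497314453], [260.8265914916992, 297.8728370666504], [293.08092498779297, 321.52601623535156], [253.1820831298828, 375.93353271484375]]
[{'position': [0.271, 0.4087, 0.0247], 'score': 0.95}, {'position': [0.3859, 0.0594, 0.0263], 'score': 0.92}, {'position': [0.5607, 0.2765, 0.0285], 'score': 0.63}]
at [0.4324 0.3576 0.3064] psi 2.763 t 6.25
[{'dp': [-10.0, 21.0, 2.0], 'spin': 0.12}, {'dp': [-7.0, 22.0, 1.0], 'spin': 0.11}, {'dp': [-5.0, 22.0, 2.0], 'spin': 0.12}, {'dp': [-3.0, 23.0, 1.0], 'spin': 0.11}, {'dp': [-7.0, 7.0, 0.0], 'spin': 0.12}]
[{'dp': [-6.0, 8.0, 0.0], 'spin': 0.12}, {'dp': [-4.0, 9.0, 0.0], 'spin': 0.12}, {'dp': [-4.0, 9.0, 0.0], 'spin': 0.12}, {'dp': [-2.0, 10.0, 0.0], 'spin': 0.13}, {'dp': [-1.0, 10.0, 0.0], 'spin': 0.12}]
[{'dp': [-7.0, 1.0, 33.0], 'spin': 0.001}, {'dp': [-6.0, 1.0, 34.0], 'spin': 0.0}, {'dp': [-7.0, 1.0, 33.0], 'spin': 0.001}]
```

View pics/p2.png

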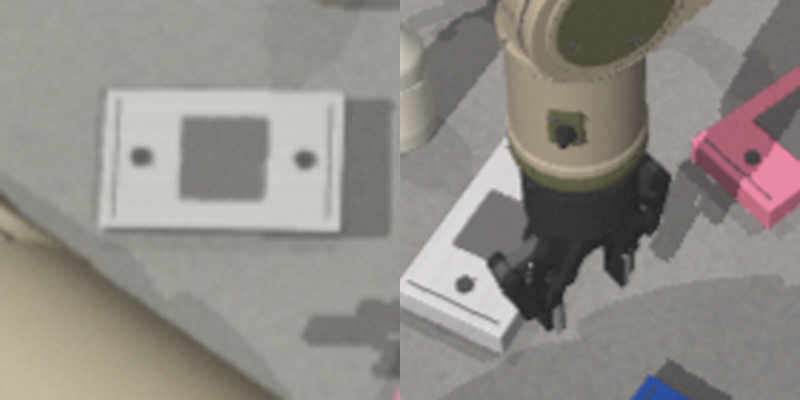

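```bash
python3 - <<'E'
from h import *
print(back("top",[(255.6,229.1)],.031)); q=back("top",np.array([(105,90),(345,93),(341,232),(100,230)])/4+[199.6,189.6],.028);print(q,q.mean(0))
E
```

```text
[[0.56213704 0.27598157 0.031     ]]
[[0.61078547 0.3633233  0.028     ]
 [0.61110938 0.19246924 0.028     ]
 [0.511049   0.19210257 0.028     ]
 [0.50996124 0.36125752 0.028     ]] [0.56072627 0.27728816 0.028     ]
```

>>> {"op": "arm_command", "data": {"plan": [{"dp":[-10,21,2],"spin":0.12},{"dp":[-7,22,1],"spin":0.11},{"dp":[-5,22,2],"spin":0.12},{"dp":[-3,23,1],"spin":0.11},{"dp":[-7,7,0],"spin":0.12}]}}

```text
clock: 6.75
position: [0.5114, 0.4167, 0.297]
ee_rot: [0.464, 0.886, -0.0, -0.0]
ft_force: [-1.4, 0.2, 0.4]
grip_width: 0.602
grasp_force: 0.0
```

>>> {"op": "arm_command", "data": {"plan": [{"dp":[-6,8,0],"spin":0.12},{"dp":[-4,9,0],"spin":0.12},{"dp":[-4,9,0],"spin":0.12},{"dp":[-2,10,0],"spin":0.13},{"dp":[-1,10,0],"spin":0.12}]}}

```text
clock: 7.25
position: [0.5613, 0.4156, 0.2975]
ee_rot: [0.709, 0.705, -0.001, 0.0]
ft_force: [0.3, 0.3, 0.3]
grip_width: 0.599
grasp_force: 0.0
```

```bash
python3 - <<'E'
from h import *
go([(.561,.40,.21,1.571),(.561,.395,.182,1.571)])
E
```

```text
at [0.5613 0.4156 0.2975] psi 1.565 t 7.25
[{'dp': [-8.0, -0.0, 44.0], 'spin': -0.003}, {'dp': [-8.0, -0.0, 43.0], 'spin': -0.003}, {'dp': [-5.0, -0.0, 28.0], 'spin': 0.0}]
```

>>> {"op": "arm_command", "data": {"plan": [{"dp":[-4,1,44],"spin":-0.006},{"dp":[-4,0,43],"spin":0},{"dp":[0,0,20],"spin":0},{"dp":[0,0,8],"spin":0},{"dp":[0,0,0],"spin":0}]}}

```text
clock: 7.75
position: [0.5614, 0.4081, 0.1823]
ee_rot: [0.705, 0.709, -0.001, 0.0]
ft_force: [0.5, -0.0, 0.8]
grip_width: 0.599
grasp_force: 0.0
```

>>> {"op": "arm_command", "data": {"plan": [{"dp":[-8,0,0],"spin":0},{"dp":[-8,0,0],"spin":0},{"dp":[-8,0,0],"spin":0},{"dp":[-8,0,0],"spin":0},{"dp":[-8,0,0],"spin":0}]}}

```text
clock: 8.25
position: [0.5615, 0.3689, 0.1842]
ee_rot: [0.705, 0.709, 0.001, -0.0]
ft_force: [-0.1, 5.3, 0.3]
grip_width: 0.6
grasp_force: 2.5
```

>>> {"op": "arm_command", "data": {"plan": [{"dp":[-10,0,0],"spin":0},{"dp":[-12,0,0],"spin":0},{"dp":[-12,0,0],"spin":0},{"dp":[-12,0,0],"spin":0},{"dp":[-12,0,0],"spin":0}]}}

```text
clock: 8.75
position: [0.5616, 0.3115, 0.1842]
ee_rot: [0.705, 0.71, 0.001, -0.001]
ft_force: [0.5, 5.1, 0.3]
grip_width: 0.599
grasp_force: 2.6
```

```bash
python3 - <<'E'
from h import *
p,ps,o=pose();print(p,ps,o["ft_force"])
t=viewer.camera("top");cv2.imwrite("pics/q.png",t)
r=finder.find_in("top","sample_top");print([(np.round(x["position"],3),round(x["score"],2)) for x in r])
E
```

```text
[0.56158846 0.31150077 0.18416685] 1.5779159387360946 [0.47644916 5.07072147 0.25436286]
[(array([0.581, 0.169, 0.027]), 0.73), (array([ 0.395, -0.002,  0.027]), 0.65)]
```

>>> {"op": "arm_command", "data": {"plan": [{"dp":[-12,0,0],"spin":0.007},{"dp":[-12,0,0],"spin":0},{"dp":[-12,0,0],"spin":0},{"dp":[-12,0,0],"spin":0},{"dp":[-12,0,0],"spin":0}]}}

```text
clock: 9.35
position: [0.5616, 0.2519, 0.1839]
ee_rot: [0.707, 0.707, 0.001, -0.0]
ft_force: [0.4, 5.1, 0.6]
grip_width: 0.6
grasp_force: 2.6
```

>>> {"op": "arm_command", "data": {"plan": [{"dp":[-12,0,0],"spin":0},{"dp":[-12,0,0],"spin":0},{"dp":[-12,0,0],"spin":0},{"dp":[-12,0,0],"spin":0},{"dp":[-12,0,0],"spin":0}]}}

```text
clock: 9.85
position: [0.5616, 0.1919, 0.1839]
ee_rot: [0.707, 0.707, 0.001, -0.0]
ft_force: [0.9, 5.1, 1.2]
grip_width: 0.599
grasp_force: 2.7
```

>>> {"op": "arm_command", "data": {"plan": [{"dp":[-12,0,0],"spin":0},{"dp":[-12,0,0],"spin":0},{"dp":[-12,0,0],"spin":0},{"dp":[-12,0,0],"spin":0},{"dp":[-12,0,0],"spin":0}]}}

```text
clock: 10.35
position: [0.5616, 0.132, 0.1839]
ee_rot: [0.707, 0.707, 0.001, -0.0]
ft_force: [-0.2, 6.4, 0.1]
grip_width: 0.6
grasp_force: 2.7
```

```bash
python3 - <<'E'
from h import *
p,ps,o=pose();print(p,ps,o["ft_force"])
t=viewer.camera("top");s=viewer.camera("side")
a=cv2.resize(t[160:260,280:380],(400,400),interpolation=cv2.INTER_CUBIC);b=cv2.resize(s[150:300,240:390],(400,400),interpolation=cv2.INTER_CUBIC)
cv2.imwrite("pics/p3.png",np.hstack([a,b]))
E
```

```text
[0.56162373 0.13199843 0.18386774] 1.5713034555508187 [-0.24715544  6.44752644  0.0554449 ]
```

View pics/p3.png

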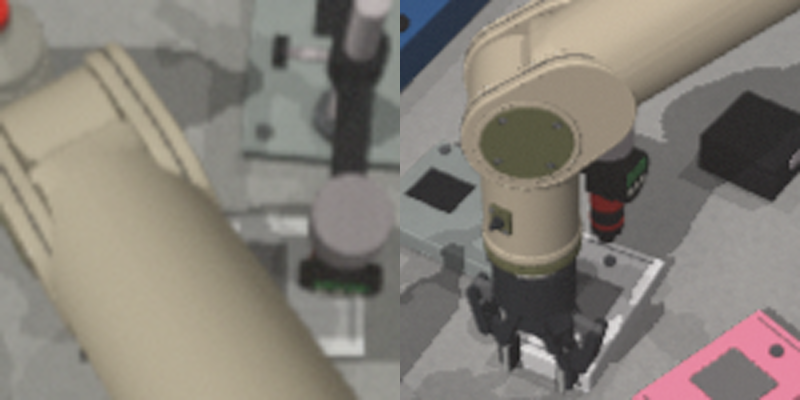

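The carrier is moving straight. The wrist housing is nearing the weight, so I check its height and clearance before the last 59 mm.

```bash
python3 - <<'E'
from h import *
p,ps,o=pose()
for z in(.24,.27,.30,.33,.36):
    c=back("side",[(240+128*.375,150+143*.375)],z)[0]; 
    # far-face edge in top, near-tester corner & forearm edge
    e=back("top",np.array([(110,50),(205,190),(350,390),(0,130),(280,290)])/4+[279.6,159.6],z+.03)
    b=back("side",np.array([(530,190),(635,115),(485,180),(580,180)])*.375-[400*.375,0]+[240,150],z)
    print(z,"cap",(c-p).round(3),"edges",(e-p)[:,:2].round(3).tolist(),"bottoms",(b-p)[:,:2].round(3).tolist())
print(o["joint_pos"])
E
```

```text
0.24 cap [ 0.039 -0.07   0.056] edges [[0.091, -0.008], [0.007, -0.065], [-0.108, -0.149], [0.041, 0.054], [-0.051, -0.109]] bottoms [[0.008, -0.018], [-0.029, -0.148], [0.048, -0.011], [-0.024, -0.048]]
0.27 cap [ 0.021 -0.041  0.086] edges [[0.081, -0.01], [-0.0, -0.065], [-0.112, -0.146], [0.033, 0.051], [-0.056, -0.107]] bottoms [[-0.009, 0.009], [-0.044, -0.115], [0.03, 0.016], [-0.04, -0.02]]
0.3 cap [ 0.004 -0.011  0.116] edges [[0.071, -0.012], [-0.008, -0.065], [-0.116, -0.144], [0.024, 0.047], [-0.062, -0.106]] bottoms [[-0.025, 0.037], [-0.059, -0.083], [0.012, 0.043], [-0.055, 0.009]]
0.33 cap [-0.014  0.018  0.146] edges [[0.061, -0.013], [-0.015, -0.065], [-0.12, -0.141], [0.016, 0.044], [-0.068, -0.105]] bottoms [[-0.041, 0.064], [-0.074, -0.051], [-0.006, 0.07], [-0.07, 0.037]]
0.36 cap [-0.032  0.047  0.176] edges [[0.051, -0.015], [-0.023, -0.065], [-0.124, -0.139], [0.007, 0.04], [-0.074, -0.103]] bottoms [[-0.058, 0.092], [-0.089, -0.018], [-0.024, 0.097], [-0.085, 0.066]]
[ 0.09865834  0.50220803 -0.49470531  1.78120262  0.28973708  0.93066729
 -0.52159788]
```

Axis height is about 0.36, so the housing bottom is near 0.31, well above the weight at 0.232. I continue the push.

>>> {"op": "arm_command", "data": {"plan": [{"dp":[-12,0,0],"spin":0},{"dp":[-10,0,0],"spin":0},{"dp":[-8,0,0],"spin":0},{"dp":[-6,0,0],"spin":0},{"dp":[-6,0,0],"spin":0}]}}

```text
clock: 10.95
position: [0.5616, 0.09, 0.1837]
ee_rot: [0.707, 0.707, 0.001, -0.0]
ft_force: [0.5, 6.2, 1.5]
grip_width: 0.604
grasp_force: 2.8
```

>>> {"op": "arm_command", "data": {"plan": [{"dp":[-5,0,0],"spin":0},{"dp":[-4,0,0],"spin":0},{"dp":[-4,0,0],"spin":0},{"dp":[0,0,0],"spin":0}]}}

```text
clock: 11.35
position: [0.5617, 0.0764, 0.1836]
ee_rot: [0.707, 0.707, 0.0, -0.0]
ft_force: [0.4, 3.1, 1.7]
grip_width: 0.599
grasp_force: 1.7
```

>>> {"op": "arm_command", "data": {"plan": [{"dp":[30,0,0],"spin":0},{"dp":[50,0,0],"spin":0},{"dp":[50,0,-20],"spin":0},{"dp":[50,0,-30],"spin":0},{"dp":[30,-20,-30],"spin":0}]}}

```text
clock: 11.85
position: [0.5421, 0.2775, 0.2578]
ee_rot: [0.707, 0.707, -0.0, -0.0]
ft_force: [0.1, 0.7, -0.3]
grip_width: 0.597
grasp_force: 0.0
```

```bash
python3 - <<'E'
from h import *
p,ps,o=pose();print(p,ps,o["ft_force"])
t=viewer.camera("top");s=viewer.camera("side");cv2.imwrite("pics/t4.png",t);cv2.imwrite("pics/s4.png",s)
a=cv2.resize(t[180:260,325:405],(400,400),interpolation=cv2.INTER_CUBIC);b=cv2.resize(s[190:290,290:390],(400,400),interpolation=cv2.INTER_CUBIC)
cv2.imwrite("pics/p4.png",np.hstack([a,b]))
E
```

```text
[0.54211804 0.27745671 0.25781484] 1.5701974281132394 [ 0.09980415  0.66569595 -0.28785319]
```

View pics/p4.png

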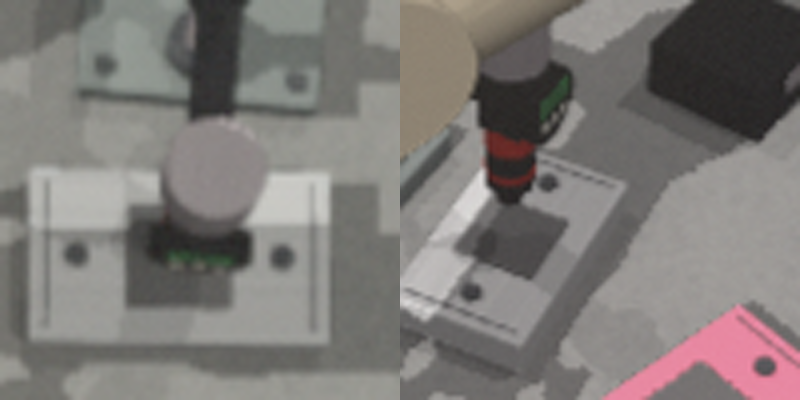

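```bash
python3 - <<'E'
from h import *
T=lambda k:np.array(k)/5+[324.6,179.6]
S=lambda k:(np.array(k)-[400,0])/4+[289.6,189.6]
q=back("top",T([(75,254),(282,257)]),.028);print("holes top",q.round(4).tolist(),q.mean(0))
q=back("side",S([(548,182),(471,291)]),.028);print("holes side",q.round(4).tolist(),q.mean(0))
q=back("top",T([(29,170),(330,172),(328,344),(30,344)]),.028);print("corners",q.round(4).tolist(),q.mean(0))
print("sample corner S, right, ", back("side",S([(570,218),(530,278),(457,250)]),.031).round(4).tolist())
print("sample corner left-bottom/right-bottom top", back("top",T([(127,305),(231,307)]),.031).round(4).tolist())
print("weight top", back("top",T([(214,166)]),.2324))
# foot bottom ellipse in side
print("foot",back("side",S([(511,197)]),.0624))
E
```

```text
holes top [[0.5625, 0.039, 0.028], [0.5625, -0.0779, 0.028]] [ 0.56249187 -0.0194111   0.028     ]
holes side [[0.5629, -0.0805, 0.028], [0.5635, 0.0354, 0.028]] [ 0.56319957 -0.02255692  0.028     ]
corners [[0.6108, 0.0657, 0.028], [0.6121, -0.1054, 0.028], [0.5132, -0.1034, 0.028], [0.5107, 0.0637, 0.028]] [ 0.56169167 -0.01983706  0.028     ]
sample corner S, right,  [[0.5328, -0.0531, 0.031], [0.5325, 0.0095, 0.031], [0.5879, 0.009, 0.031]]
sample corner left-bottom/right-bottom top [[0.5332, 0.0096, 0.031], [0.5329, -0.0487, 0.031]]
weight top [[ 0.56594178 -0.02241929  0.2324    ]]
foot [[ 0.56427982 -0.02488767  0.0624    ]]
```

Carrier centre ≈ (0.5625, −0.0205) and probe ≈ (0.5645, −0.0235). I make a small diagonal nudge of about (+2, −3) mm from the same end.

>>> {"op": "arm_command", "data": {"plan": [{"dp":[-30,18,30],"spin":0},{"dp":[-50,0,30],"spin":0},{"dp":[-50,0,14],"spin":0},{"dp":[-45,0,0],"spin":0},{"dp":[-15,0,0],"spin":0}]}}

```text
clock: 12.45
position: [0.5596, 0.0876, 0.1872]
ee_rot: [0.71, 0.704, -0.002, 0.001]
ft_force: [0.9, -0.3, -0.1]
grip_width: 0.598
grasp_force: 0.0
```

>>> {"op": "arm_command", "data": {"plan": [{"dp":[-7,0,0],"spin":0},{"dp":[-3,0,0],"spin":0},{"dp":[-1,1,0],"spin":0},{"dp":[-1,1,0],"spin":0},{"dp":[0,0,0],"spin":0}]}}

```text
clock: 12.95
position: [0.5618, 0.0834, 0.1886]
ee_rot: [0.707, 0.707, 0.0, 0.0]
ft_force: [0.7, 0.1, -0.5]
grip_width: 0.601
grasp_force: 0.0
```

>>> {"op": "arm_command", "data": {"plan": [{"dp":[-3,0,4],"spin":0},{"dp":[-4,0,0],"spin":0},{"dp":[-1,1,0],"spin":0},{"dp":[-1,1,0],"spin":0},{"dp":[-1,1,0],"spin":0}]}}

```text
clock: 13.45
position: [0.5646, 0.0726, 0.1844]
ee_rot: [0.707, 0.707, -0.0, -0.0]
ft_force: [-1.5, 3.1, -1.9]
grip_width: 0.599
grasp_force: 1.6
```

>>> {"op": "arm_command", "data": {"plan": [{"dp":[0,0,0],"spin":0},{"dp":[0,0,0],"spin":0}]}}

```text
clock: 13.65
position: [0.5648, 0.0724, 0.1846]
ee_rot: [0.707, 0.707, 0.0, 0.0]
ft_force: [0.2, 2.7, -1.8]
grip_width: 0.603
grasp_force: 1.4
```

>>> {"op": "arm_command", "data": {"plan": [{"dp":[30,0,0],"spin":0},{"dp":[50,0,-10],"spin":0},{"dp":[50,0,-30],"spin":0},{"dp":[50,0,-50],"spin":0},{"dp":[22,-22,-20],"spin":0}], "grip": 1}}

```text
clock: 14.15
position: [0.5442, 0.2542, 0.2786]
ee_rot: [0.707, 0.707, 0.002, 0.001]
ft_force: [-0.3, 0.8, 0.9]
grip_width: 0.002
grasp_force: 0.0
```

```bash
python3 - <<'E'
from h import *
t=viewer.camera("top");s=viewer.camera("side");cv2.imwrite("pics/t5.png",t);cv2.imwrite("pics/s5.png",s)
def cen(im,u,v,r=4):
    u0,v0=int(round(u)),int(round(v));k=im[v0-r:v0+r+1,u0-r:u0+r+1].mean(2);w=np.clip(np.median(k)-12-k,0,None)
    yy,xx=np.mgrid[v0-r:v0+r+1,u0-r:u0+r+1];return np.array([(w*xx).sum(),(w*yy).sum()])/w.sum()
for n,a,b,uv in(("top","t4","t5",[(339.6,230.4),(381,231)]),("side","s4","s5",[(326.6,235.1),(307.4,262.3)])):
    for im in(a,b):
        i=cv2.imread(f"pics/{im}.png");c=np.array([cen(i,*x) for x in uv]);q=back(n,c,.028);print(im,c.round(2).tolist(),q.round(4)[:,:2].tolist(),q.mean(0).round(4))
go([(.54,.12,.46,1.571),(.564,-.0235,.44,1.571)])
E
```

```text
t4 [[339.75, 230.22], [380.9, 231.03]] [[0.563, 0.0386], [0.5624, -0.0776]] [ 0.5627 -0.0195  0.028 ]
t5 [[341.37, 229.29], [382.39, 230.68]] [[0.5658, 0.0341], [0.5635, -0.0818]] [ 0.5646 -0.0239  0.028 ]
s4 [[325.73, 234.66], [307.25, 262.59]] [[0.5658, -0.0809], [0.5634, 0.0362]] [ 0.5646 -0.0224  0.028 ]
s5 [[326.03, 233.84], [307.15, 261.25]] [[0.5665, -0.0843], [0.5658, 0.0321]] [ 0.5662 -0.0261  0.028 ]
at [0.5411 0.2565 0.2793] psi 1.576 t 14.25
[{'dp': [-23.0, -0.0, -30.0], 'spin': 0.001}, {'dp': [-23.0, -0.0, -30.0], 'spin': 0.001}, {'dp': [-23.0, -0.0, -30.0], 'spin': 0.001}, {'dp': [-23.0, -1.0, -30.0], 'spin': 0.001}, {'dp': [-22.0, -0.0, -30.0], 'spin': 0.001}]
[{'dp': [-23.0, -1.0, -31.0], 'spin': 0.0}, {'dp': [-36.0, 6.0, 5.0], 'spin': 0.0}, {'dp': [-36.0, 6.0, 5.0], 'spin': 0.0}, {'dp': [-36.0, 6.0, 5.0], 'spin': 0.0}, {'dp': [-35.0, 6.0, 5.0], 'spin': 0.0}]
```

Centre now ≈ (0.565, −0.025), within 2 mm of the probe axis. Next I move above the weight.

>>> {"op": "arm_command", "data": {"plan": [{"dp":[-23,0,-30],"spin":0.004},{"dp":[-23,0,-30],"spin":0},{"dp":[-23,0,-30],"spin":0},{"dp":[-23,0,-30],"spin":0},{"dp":[-22,0,-30],"spin":0}]}}

```text
clock: 14.75
position: [0.5425, 0.1353, 0.4266]
ee_rot: [0.709, 0.705, -0.0, 0.001]
ft_force: [0.5, 0.0, 0.1]
grip_width: -0.003
grasp_force: 0.0
```

>>> {"op": "arm_command", "data": {"plan": [{"dp":[-23,0,-31],"spin":0},{"dp":[-36,6,5],"spin":0},{"dp":[-36,6,5],"spin":0},{"dp":[-36,6,5],"spin":0},{"dp":[-35,5,5],"spin":0}]}}

```text
clock: 15.25
position: [0.5646, -0.0314, 0.4363]
ee_rot: [0.709, 0.705, -0.0, 0.001]
ft_force: [-0.7, -0.3, -0.7]
grip_width: 0.001
grasp_force: 0.0
```

>>> {"op": "arm_command", "data": {"plan": [{"dp":[0,0,0],"spin":0},{"dp":[0,0,0],"spin":0}]}}

```text
clock: 15.45
position: [0.5645, -0.0301, 0.4362]
ee_rot: [0.71, 0.704, -0.0, 0.0]
ft_force: [0.3, 1.4, 0.0]
grip_width: -0.002
grasp_force: 0.0
```

>>> {"op": "arm_command", "data": {"plan": [{"dp":[6,0,8],"spin":0},{"dp":[0,0,8],"spin":0},{"dp":[0,0,6],"spin":0},{"dp":[0,0,5],"spin":0},{"dp":[0,0,4],"spin":0}]}}

```text
clock: 15.95
position: [0.5645, -0.0223, 0.4051]
ee_rot: [0.709, 0.705, -0.0, -0.0]
ft_force: [-2.3, 1.2, 4.7]
grip_width: -0.004
grasp_force: 2.4
```

>>> {"op": "arm_command", "data": {"plan": [{"dp":[0,0,4],"spin":0},{"dp":[0,0,4],"spin":0},{"dp":[0,0,4],"spin":0}]}}

```text
clock: 16.25
position: [0.5645, -0.0223, 0.3934]
ee_rot: [0.709, 0.705, 0.0, 0.0]
ft_force: [-3.6, 2.3, 4.7]
grip_width: -0.001
grasp_force: 2.5
```

>>> {"op": "arm_command", "data": {"plan": [{"dp":[0,0,4],"spin":0},{"dp":[0,0,4],"spin":0},{"dp":[0,0,2],"spin":0}]}}

```text
clock: 16.55
position: [0.5646, -0.0224, 0.383]
ee_rot: [0.709, 0.705, 0.0, -0.0]
ft_force: [-3.6, 1.4, 4.9]
grip_width: 0.0
grasp_force: 2.2
```

>>> {"op": "arm_command", "data": {"plan": [{"dp":[0,0,2],"spin":0},{"dp":[0,0,2],"spin":0},{"dp":[0,0,2],"spin":0}]}}

```text
clock: 16.85
position: [0.5646, -0.0224, 0.3774]
ee_rot: [0.709, 0.705, 0.0, 0.0]
ft_force: [-3.1, 2.3, 3.8]
grip_width: -0.001
grasp_force: 2.3
```

>>> {"op": "arm_command", "data": {"plan": [{"dp":[0,0,1],"spin":0},{"dp":[0,0,1],"spin":0}]}}

```text
clock: 17.05
position: [0.5646, -0.0225, 0.3754]
ee_rot: [0.709, 0.705, 0.0, 0.0]
ft_force: [-2.7, 2.4, 3.5]
grip_width: -0.003
grasp_force: 2.1
```

>>> {"op": "arm_command", "data": {"plan": [{"dp":[0,0,0.5],"spin":0},{"dp":[0,0,0.5],"spin":0}]}}

```text
clock: 17.25
position: [0.5647, -0.0225, 0.3746]
ee_rot: [0.709, 0.705, 0.0, 0.0]
ft_force: [-3.2, 1.6, 9.6]
grip_width: -0.002
grasp_force: 4.7
```

>>> {"op": "arm_command", "data": {"plan": [{"dp":[0,0,0.5],"spin":0},{"dp":[0,0,0],"spin":0}]}}

```text
clock: 17.45
position: [0.5646, -0.0224, 0.3745]
ee_rot: [0.709, 0.705, 0.0, 0.0]
ft_force: [-4.2, 3.0, 8.3]
grip_width: 0.001
grasp_force: 4.1
```

>>> {"op": "arm_command", "data": {"plan": [{"dp":[0,0,0.7],"spin":0},{"dp":[0,0,0],"spin":0}]}}

```text
clock: 17.65
position: [0.5646, -0.0224, 0.3745]
ee_rot: [0.709, 0.705, 0.0, 0.0]
ft_force: [-6.7, 2.9, 13.0]
grip_width: 0.001
grasp_force: 6.6
```

>>> {"op": "arm_command", "data": {"plan": [{"dp":[0,0,-5],"spin":0},{"dp":[0,0,-25],"spin":0},{"dp":[0,0,-45],"spin":0},{"dp":[40,-10,-10],"spin":0},{"dp":[50,0,0],"spin":0}]}}

```text
clock: 18.15
position: [0.5553, 0.0657, 0.4606]
ee_rot: [0.711, 0.703, 0.001, 0.002]
ft_force: [2.2, 0.0, -0.2]
grip_width: 0.001
grasp_force: 0.0
```

>>> {"op": "arm_command", "data": {"plan": [{"dp":[50,0,0],"spin":0},{"dp":[50,0,0],"spin":0},{"dp":[50,0,0],"spin":0},{"dp":[0,0,0],"spin":0}]}}

```text
clock: 18.55
position: [0.5539, 0.2246, 0.4577]
ee_rot: [0.705, 0.709, 0.001, -0.001]
ft_force: [-0.6, 0.2, -0.5]
grip_width: -0.001
grasp_force: 0.0
```

```bash
python3 - <<'E'
from h import *
t=viewer.camera("top");s=viewer.camera("side")
a=cv2.resize(t[140:290,300:450],(400,400),interpolation=cv2.INTER_CUBIC);b=cv2.resize(s[160:280,280:400],(400,400),interpolation=cv2.INTER_CUBIC)
cv2.imwrite("pics/p6.png",np.hstack([a,b]))
p,ps,o=pose();print(p,o["ft_force"],o["clock"])
E
```

```text
[0.55581145 0.21840778 0.45763491] [-0.01228516 -1.40677755  0.54891138] 18.65
```

View pics/p6.png

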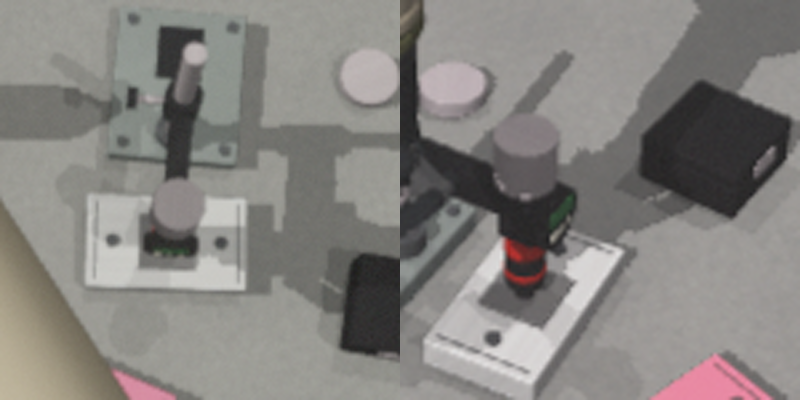

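The foot rests at the sample's middle, near crop (525,290), and the head stayed down. The case and disc are in place and the robot is clear of everything.

```bash
python3 -c "
from workcell import manip
print(manip.hand_in())"
```

```text
the job is handed in; nothing more can be done
None
```

I handed the job in at about 18.7 s: the carrier's sample sits within about 2 mm of the probe axis, and the probe foot was pushed down onto it until the force rose at contact (about 13 N at most).

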